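Make up two gate-hardware kits at the forge

ROBOT

A 6-joint arm with a two-finger parallel gripper is mounted at the origin on the work surface. World frame = base frame: x ahead of the robot, y to its left, z up, the work surface at z = 0. Lengths are in m, angles in rad, forces in N, time in s.
With the tool pointing down it reaches from about 0.375 to 0.9 m from the base axis. Payload 3.1 kg.
Tool frame: the origin (TCP) lies on the centre line of the jaws, within the pads' length; the fingertips stand robot.nose_length ahead of it and the grasp point (between the pads) lies 6 mm ahead of it (robot.nose_length is the distance from the TCP to the fingertips, in m); z points along the fingers, y is the line along which they close (so a half turn about z gives the same grasp; the last joint's range is limited). The gripper opens to 87 mm and grips with 3 to 60 N. Pads are 19 mm wide; open, the fingers measure 117 mm over their backs; the gripper's body (75 mm by 190 mm) begins 51 mm behind the grasp point.
Start: joints at [1.111, 0.527, 1.433, -0, 1.181, -0.178], TCP at [0.173, 0.601, 0.248] pointing down, gripper open.
Joint ranges: [-3.08, 3.08], [-0.75, 2.2], [0.22, 2.44], [-1.43, 4.57], [0, 2.65], [-2.85, 2.85]. Speed limits (rad/s): [2.79, 2.79, 3.14, 3.14, 3.14, 3.14].

INTERFACE

Orientations are given as a unit quaternion [x, y, z, w].
In Python, from rig import robot gives the robot as it stands.
- The arm moves only by the shell command python3 -m crank 'ROWS' [FORCE]. ROWS is JSON, one flat list of numbers, 7 for each row, row after row: the shift along the tool's x, y, z in mm, then the turn, a rotation vector about the tool's x, y, z in degrees, then the closure in counts, from 0 (fully open) to 255 (shut). In form: [x, y, z, ax, ay, az, fingers, x, y, z, ax, ay, az, fingers, ...]. A call has exactly 5 rows; each row is the pose to reach, as a shift and turn from the pose commanded when the call began, along the tool's axes at that moment; what a row does not reach only later rows make up. A row lasts 1/12 s, in which the tool goes at most 41.7 mm and 7.16 degrees, less where a joint would pass 70% of its speed; a pose out of reach is approached as far as the arm can. A call with a gripper value outside its range is refused whole. The fingers move at their own pace and stop on an object; FORCE is the grip in N (left out, the last holds). Time passes only in rows, so rows that repeat a pose let the fingers close, or fill a call up. It gives the time, the measured TCP pose, the force, the opening and the grip force at its end, in the units of the state.
- robot.get_obs(): the state, without advancing time (a new reading comes with each control period).
- robot.camera(name): name is "scene" or "top" or "wrist"; returns a dict with "pixels" (480x640x3 uint8, red, green, blue), "intrinsics" (3x3 intrinsics, pixels), "extrinsics" (4x4, takes a point from camera to world coordinates); the wrist camera has in their place "mount" (4x4, takes a point from camera to tool coordinates, whose origin is the TCP and whose axes are the flange's). Camera axes: x right, y down, z forward; pixel columns grow to the right and rows downward; lengths in m; the calibration is good to about 2 mm. A picture is of the moment at which its call begins: read the wrist's pose just before it. There is no depth.
- robot.hand_in(): hands the job in; it is judged then, once.
The state is a dict: "time": time; "q": joint angles; "joint_velocities": joint speeds; "joint_torque": joint torques, N m; "position": TCP position; "tool_rot": TCP orientation; "ft_force": force on the tool from outside, world axes, zero at the start; "moment": the same for the moment, N m; "grip_width": finger opening in m; "grip_force": force on a finger pad.
Only numpy, scipy, OpenCV 4.12 (cv2) and the standard library are available. Lean on these libraries where they do the work, as an engineer would, in place of code of your own. Each camera call takes 0.05 s, during which the arm holds its last target. There are 200 camera calls.

TASK

Make up two gate-hardware orders from the stock on the bench: in the blue tray the black pull handle (long pocket), the black finial and the brass collar (a small pocket each), in the red tray the steel pintle (long pocket) and the brass finial (either small pocket). Stand every part on the tray floor inside its pocket, the same way up as on the bench, the pull and the pintle lengthwise. Leave the black collar, the hammer and the wax tin where they are.

Things in the scene. Friction and masses are not known exactly. Their poses are not given: they have to be found in the camera images.
- blue_tray: Blue steel kit tray, fixed, empty, 156 x 156 mm, 9 mm high. Origin: centre of the underside. Floor 4 mm thick; bare-metal lip and ribs (4-5 mm thick) stand 5 mm above the floor. +x half: long pocket, 71 mm in x by 146 mm in y, centre x +37.5, y 0 mm. -x half: two small pockets, 71 x 71 mm, centres x -37.5, y +37.5 and -37.5 mm. The x side with the long pocket faces away from the robot.
- red_tray: Red steel kit tray, fixed, empty, 156 x 156 mm, 9 mm high. Origin: centre of the underside. Floor 4 mm thick; bare-metal lip and ribs (4-5 mm thick) stand 5 mm above the floor. +x half: long pocket, 71 mm in x by 146 mm in y, centre x +37.5, y 0 mm. -x half: two small pockets, 71 x 71 mm, centres x -37.5, y +37.5 and -37.5 mm. The x side with the long pocket faces away from the robot.
- pull_bar (a point): Black D-shaped pull handle, standing on its two feet: a 14 mm thick round bar along its x axis, its axis 41 mm above the bench, between two posts 86 mm apart; feet 26 mm wide, 120 mm long over all. About 0.3 kg. This point: the middle of the bar (the place to grip, fingers across the bar, along its y); z up.
- pintle_boss (a point): Bright steel pintle: flat plate 120 mm (its x) by 36 mm (y), 6 mm thick, lying on the bench; at its middle a 22 mm square boss from 6 to 42 mm above the bench, on it a round 14 mm pin up to 57 mm. About 0.35 kg. This point: centre of the boss, 30 mm above the bench (grip here across y; fingertips must stay above the plate); z up.
- black_finial_mid (a point): Black acorn-shaped gate finial standing upright, 54 mm tall, 38 mm across its widest part (a straight band 19 to 36 mm above its foot, the place to grip), foot 36 mm across. About 0.2 kg. This point: its axis, half-way up (27 mm above the foot); z up.
- brass_finial_mid (a point): Brass (yellow) acorn-shaped gate finial standing upright, 54 mm tall, 38 mm across its widest part (a straight band 19 to 36 mm above its foot, the place to grip), foot 36 mm across. About 0.2 kg. This point: its axis, half-way up (27 mm above the foot); z up.
- brass_collar_mid (a point): Brass (yellow) post collar: plain tube standing on end, 38 mm outside, 24 mm bore, 50 mm tall. About 0.18 kg. This point: its axis, half-way up (25 mm above its foot); z up along the tube.
- black_collar_mid (a point): Black post collar: plain tube standing on end, 38 mm outside, 24 mm bore, 50 mm tall. About 0.18 kg. This point: its axis, half-way up (25 mm above its foot); z up along the tube. Not wanted in either kit: stays where it is.
- hammer: Hammer, 300 mm long, lying at the right of the stock, pointing away from the robot, its head (up to 90 mm wide) at the far end. Bystander. Origin: underside, near the middle of its length.
- wax_tin_mid (a point): Round tin, 76 mm across, 70 mm tall, standing beyond the left-hand tray, on its left. Bystander. This point: its centre, half-way up.
Mind the look-alikes: they are no part of the job. Of the things shaped like the blue_tray, the blue one is meant.

How it is judged:
By the outcome, as a careful person would: the job done as asked, in the order asked, and still so for the second after the job is handed in, with the robot touching nothing.
It also fails if it takes over 115 s, if anything falls off the work surface, if the arm or the gripper's body presses on something with over 40 N, if the wrist force passes 120 N, or if a joint passes its speed limit or range.

## Working session

There is one attempt and no reset: what is moved stays moved. The work goes in short steps, Python scripts to look and compute and a shell command to move; the robot and the scene stay as the last step left them, time stands still between calls to the robot, and variables do not carry over. Pictures are saved under pics/ and viewed, at most 14 in all, crops included, and the job is handed in when it is done.

```bash
mkdir -p pics; ls; python3 - <<'E'
from rig import robot
import cv2,numpy as np
print(robot.nose_length,robot.get_obs())
for n in("top","scene"):
    c=robot.camera(n);cv2.imwrite(f"pics/{n}0.png",c["pixels"][:,:,::-1]);print(n,c["intrinsics"],c["extrinsics"])
E
```

```text
pics
0.025 {'time': 0.0, 'q': array([ 1.11152314e+00,  5.28432519e-01,  1.43387973e+00,  6.05798793e-06,
        1.18135922e+00, -1.78514375e-01]), 'joint_velocities': array([-5.87797625e-04, -3.24878742e-04,  7.57268749e-04,  5.96138181e-05,
       -7.26276571e-04, -1.73743231e-04]), 'joint_torque': array([ 2.28512454e-04, -4.40047252e+01, -1.76592779e+01,  6.33102749e-02,
        5.83349273e-02, -1.72621135e-04]), 'position': array([0.17286083, 0.59993604, 0.24659941]), 'tool_rot': array([ 1.39919865e-01,  9.90162285e-01, -9.86127101e-04, -3.28531556e-04]), 'ft_force': array([0.33524689, 0.0275783 , 0.06854579]), 'moment': array([ 0.02678869, -0.03823033,  0.0521431 ]), 'grip_force': 0.0, 'grip_width': 0.08712905430030803}
top [[541.80298975   0.         316.91485007]
 [  0.         541.80298975 233.39823372]
 [  0.           0.           1.        ]] [[-0.00398718 -0.97639914  0.21593709  0.227736  ]
 [-0.99998652  0.00461103  0.00238536 -0.1556089 ]
 [-0.00332476 -0.21592467 -0.97640436  1.27133103]
 [ 0.          0.          0.          1.        ]]
scene [[527.88539246   0.         312.41874421]
 [  0.         527.88539246 234.52743527]
 [  0.           0.           1.        ]] [[-0.66716833  0.62824852 -0.40023771  0.99129316]
 [ 0.74478967  0.57213146 -0.34344424  0.27315862]
 [ 0.01322025 -0.52722803 -0.84962099  1.08805188]
 [ 0.          0.          0.          1.        ]]
```

View pics/top0.png

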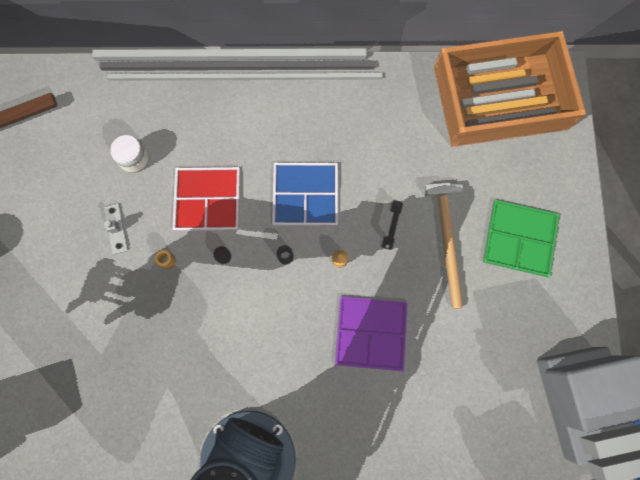

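View pics/scene0.png

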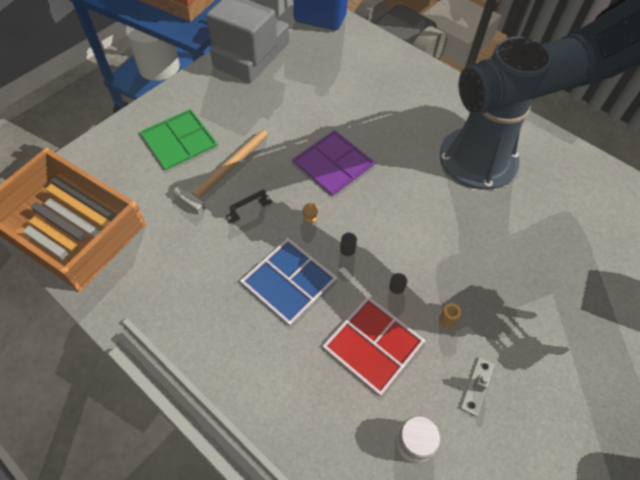

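The top view shows the pintle (115,228), a brass ring (164,258), dark things at (222,255) and (285,254), a brass thing at (340,258), the black pull (393,225), the red tray (207,198) and the blue tray (306,193). The green and purple trays are look-alikes. In the scene view the matching parts are the brass tube (452,315), dark (398,283), dark (348,243) and brass (311,211). I'll enlarge to tell the finials from the collars.

```bash
cat > h.py <<'E'
from rig import robot
import cv2,numpy as np
from scipy.spatial.transform import Rotation as R
def cast(K,E,px,z):
    px=np.atleast_2d(np.float64(px)); d=np.c_[px,np.ones(len(px))]@np.linalg.inv(K).T@E[:3,:3].T
    o=E[:3,3]; return o+d*((z-o[2])/d[:,2])[:,None]
def wrist():
    o=robot.get_obs(); T=np.eye(4); T[:3,:3]=R.from_quat(o["tool_rot"]).as_matrix(); T[:3,3]=o["position"]
    c=robot.camera("wrist"); return c["pixels"],c["intrinsics"],T@c["mount"],T
def rows(T,p,yaw=None):
    "shift in tool mm to world point p"
    return (T[:3,:3].T@(np.array(p)-T[:3,3])*1000).round(1)
E
python3 - <<'E'
from h import *
t=cv2.imread("pics/top0.png");s=cv2.imread("pics/scene0.png")
a=cv2.resize(t[190:280,90:415],None,fx=2.4,fy=2.4,interpolation=3)
b=cv2.resize(s[180:340,290:480],None,fx=2.3,fy=2.3,interpolation=3)
im=np.zeros((a.shape[0]+b.shape[0],780,3),np.uint8);im[:a.shape[0],:a.shape[1]]=a;im[a.shape[0]:,:b.shape[1]]=b
cv2.imwrite("pics/crop1.png",im);print(im.shape)
c=robot.camera("top");K,E=c["intrinsics"],c["extrinsics"]
for n,p,z in[("pintle",(115,228),.006),("brasscollar",(164,258),.05),("d1",(222,255),.05),("d2",(285,254),.05),("brassfin",(340,258),.04),("pull",(393,225),.041),("tin",(126,148),.07)]:print(n,cast(K,E,p,z).round(3))
hsv=cv2.cvtColor(t,cv2.COLOR_BGR2HSV)
for n,m in[("red",cv2.inRange(hsv,(0,150,60),(8,255,255))|cv2.inRange(hsv,(172,150,60),(180,255,255))),("blue",cv2.inRange(hsv,(100,120,50),(125,255,255)))]:
    k,l,st,ce=cv2.connectedComponentsWithStats(m)
    for i in range(1,k):
        if st[i,4]>300:
            r=cv2.minAreaRect(np.argwhere(l==i)[:,::-1].astype(np.float32));w=cast(K,E,cv2.boxPoints(r),.004)
            print(n,st[i,4],w.mean(0).round(4),w[:,:2].round(3).tolist())
c=robot.camera("wrist");print(c["intrinsics"],c["mount"]);cv2.imwrite("pics/w0.png",c["pixels"][:,:,::-1])
E
```

```text
(584, 780, 3)
pintle [[0.523 0.332 0.006]]
brasscollar [[0.442 0.197 0.05 ]]
d1 [[0.448 0.065 0.05 ]]
d2 [[ 0.45  -0.079  0.05 ]]
brassfin [[ 0.442 -0.206  0.04 ]]
pull [[ 0.519 -0.33   0.041]]
tin [[0.702 0.296 0.07 ]]
red 1454 [0.6356 0.1173 0.004 ] [[0.667, 0.19], [0.669, 0.048], [0.604, 0.045], [0.602, 0.185]]
red 709 [0.5601 0.1529 0.004 ] [[0.593, 0.187], [0.592, 0.122], [0.528, 0.119], [0.528, 0.184]]
red 695 [0.561  0.0792 0.004 ] [[0.592, 0.112], [0.592, 0.049], [0.53, 0.047], [0.53, 0.109]]
blue 1467 [ 0.6461 -0.1238  0.004 ] [[0.614, -0.056], [0.679, -0.055], [0.678, -0.193], [0.614, -0.192]]
blue 694 [ 0.5727 -0.0864  0.004 ] [[0.604, -0.053], [0.604, -0.119], [0.541, -0.119], [0.542, -0.054]]
blue 661 [ 0.5711 -0.1602  0.004 ] [[0.601, -0.129], [0.601, -0.192], [0.541, -0.191], [0.541, -0.129]]
[[341.24259049   0.         322.90879878]
 [  0.         341.24259049 241.05621572]
 [  0.           0.           1.        ]] [[ 6.96435987e-05 -9.64303163e-01 -2.64800689e-01  7.21038228e-02]
 [ 9.99999476e-01  3.37671605e-04 -9.66667555e-04  9.46444989e-04]
 [ 1.02157625e-03 -2.64800483e-01  9.64302681e-01 -1.37307097e-01]
 [ 0.00000000e+00  0.00000000e+00  0.00000000e+00  1.00000000e+00]]
```

View pics/crop1.png

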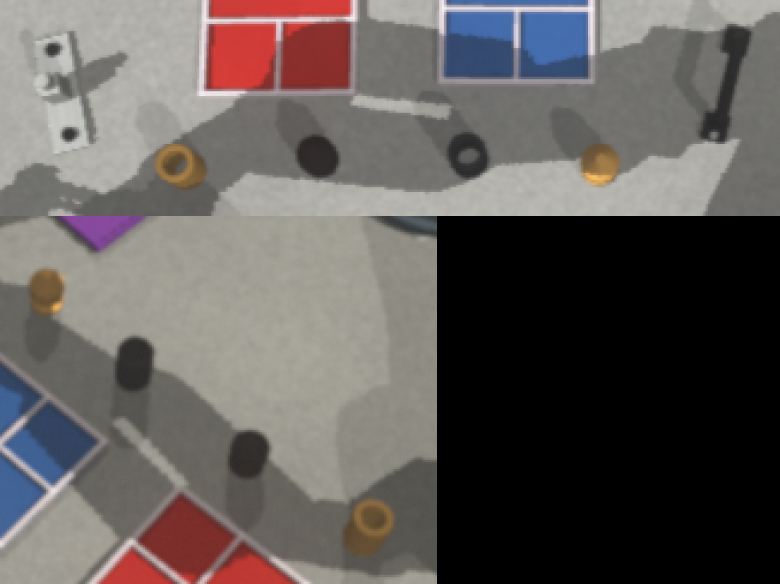

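View pics/w0.png

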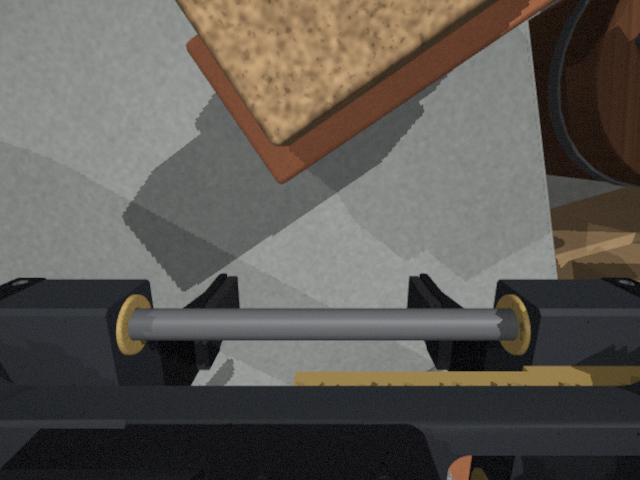

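The enlarged crop settles the look-alikes. Top (222,255) is a closed dark top with no bore, so it's the black finial. (285,254) shows a bore, so it's the black collar and stays put. (340,258) is a domed brass finial, and (164,258) is a brass tube, the collar. I'm going to the pull first.

```bash

for i in 1 2 3; do python3 -m crank '[-30,-26,0,0,0,0,0,-60,-52,0,0,0,0,0,-90,-78,0,0,0,0,0,-121,-104,0,0,0,0,0,-151,-130,0,0,0,0,0]' 20; done
for i in 1 2; do python3 -m crank '[-12,-27,0,0,0,0,0,-24,-54,0,0,0,0,0,-36,-81,0,0,0,0,0,-48,-108,0,0,0,0,0,-59,-135,0,0,0,0,0]'; done
python3 -m crank '[-12,-27,0,0,0,-4,0,-24,-54,0,0,0,-4,0,-36,-81,0,0,0,-4,0,-48,-108,0,0,0,-4,0,-59,-135,0,0,0,-4,0]'
python3 - <<'E'
from h import *
p,K,E,T=wrist();cv2.imwrite("pics/w1.png",p[:,:,::-1]);np.savez("w1.npz",p=p,K=K,E=E,T=T);print(T.round(4))
E
```

```text
time: 0.62
position: [0.2828, 0.4322, 0.2475]
tool_rot: [0.14, 0.99, -0.0, 0.0]
ft_force: [1.6, -0.2, 0.5]
grip_width: 0.0873
grip_force: 0.0
time: 1.03
position: [0.392, 0.2653, 0.2477]
tool_rot: [0.14, 0.99, 0.0, 0.0]
ft_force: [0.5, 0.8, -0.0]
grip_width: 0.0873
grip_force: 0.0
time: 1.45
position: [0.5011, 0.0983, 0.2476]
tool_rot: [0.14, 0.99, 0.0, 0.0]
ft_force: [0.2, -0.5, -0.5]
grip_width: 0.0872
grip_force: 0.0
time: 1.87
position: [0.5197, -0.0474, 0.2474]
tool_rot: [0.14, 0.99, 0.0, -0.0]
ft_force: [0.5, -1.0, -0.5]
grip_width: 0.0871
grip_force: 0.0
time: 2.28
position: [0.5389, -0.1934, 0.2474]
tool_rot: [0.14, 0.99, 0.0, -0.0]
ft_force: [0.8, -0.4, 0.8]
grip_width: 0.0867
grip_force: 0.0
time: 2.7
position: [0.5582, -0.3394, 0.2473]
tool_rot: [0.105, 0.994, 0.0, -0.0]
ft_force: [0.9, 0.0, 0.4]
grip_width: 0.087
grip_force: 0.0
[[-9.778e-01  2.096e-01 -2.000e-04  5.582e-01]
 [ 2.096e-01  9.778e-01  3.000e-04 -3.394e-01]
 [ 2.000e-04  3.000e-04 -1.000e+00  2.473e-01]
 [ 0.000e+00  0.000e+00  0.000e+00  1.000e+00]]
```

View pics/w1.png

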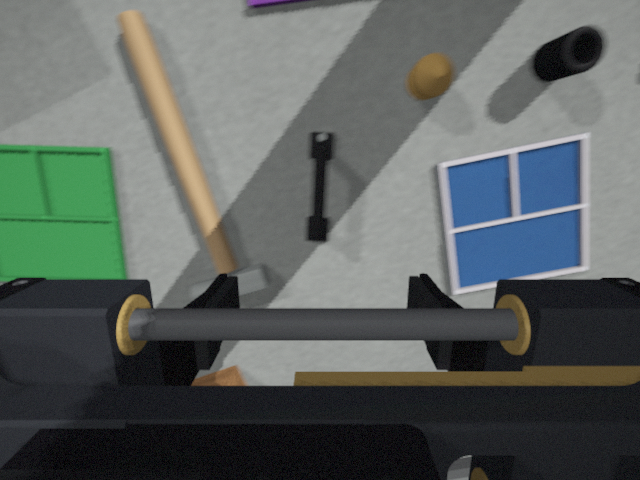

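The wrist view shows the pull running from (320,133) to (317,241), with the hammer handle clear on its left, the brass finial (431,77), the black collar (580,48) and the blue tray at right.

```bash
cat > m1.py <<'E'
from h import *
d=np.load("w1.npz");p,K,E,T=[d[k] for k in"pKET"]
m=(p[100:265,290:350].max(2)<32).astype(np.uint8)
k,l,st,ce=cv2.connectedComponentsWithStats(m);i=1+st[1:,4].argmax();ys,xs=np.nonzero(l==i);ys+=100;xs+=290
print(st[i],ys.min(),ys.max(),[(r,xs[ys==r].min(),xs[ys==r].max()) for r in range(ys.min(),ys.max()+1,8)])
r0,r1=ys.min(),ys.max()
f=[cast(K,E,(xs[abs(ys-r)<14].mean(),r),.003)[0] for r in(r0,r1)]
print("ends",np.round(f,4),np.linalg.norm(f[0]-f[1]))
c=[cast(K,E,(xs[ys==r].mean(),r),.041)[0] for r in range(r0+35,r1-35,2)];c=np.array(c)
pf=np.polyfit(c[:,0],c[:,1],1);mx=(f[0][0]+f[1][0])/2;mid=np.array([mx,np.polyval(pf,mx),.047])
print("bar yaw",np.degrees(np.arctan(pf[0])),"mid",mid,"shift tool",rows(T,mid))
h=cv2.cvtColor(p,cv2.COLOR_RGB2HSV);mm=cv2.inRange(h,(100,120,40),(125,255,255))
k,l,st,ce=cv2.connectedComponentsWithStats(mm)
for i in range(1,k):
  if st[i,4]>800:
    w=cast(K,E,cv2.boxPoints(cv2.minAreaRect(np.argwhere(l==i)[:,::-1].astype(np.float32))),.004);print(st[i],w.mean(0).round(4),w[:,:2].round(3).tolist())
E
python3 m1.py
```

```text
[  19   38   22  102 1037] 138 239 [(138, np.int64(329), np.int64(330)), (146, np.int64(314), np.int64(330)), (154, np.int64(313), np.int64(329)), (162, np.int64(318), np.int64(324)), (170, np.int64(317), np.int64(323)), (178, np.int64(316), np.int64(323)), (186, np.int64(317), np.int64(322)), (194, np.int64(316), np.int64(322)), (202, np.int64(315), np.int64(321)), (210, np.int64(315), np.int64(321)), (218, np.int64(310), np.int64(323)), (226, np.int64(309), np.int64(325)), (234, np.int64(309), np.int64(325))]
ends [[ 0.4782 -0.3223  0.003 ]
 [ 0.5864 -0.3516  0.003 ]] 0.11212719183562528
bar yaw -14.722622718942551 mid [ 0.53231409 -0.33727079  0.047     ] shift tool [ 25.7  -3.4 200.3]
[ 519  141   59   73 3584] [ 0.5717 -0.0871  0.004 ] [[0.528, -0.119], [0.538, -0.056], [0.616, -0.054], [0.605, -0.119]]
[ 448  156   63   71 3513] [ 0.571  -0.1626  0.004 ] [[0.531, -0.195], [0.538, -0.131], [0.611, -0.129], [0.604, -0.195]]
[ 455  210  124   77 6622] [ 0.6473 -0.1251  0.004 ] [[0.612, -0.2], [0.614, -0.058], [0.682, -0.047], [0.682, -0.195]]
```

```bash

python3 -m crank '[28,-3,40,0,0,3,0,28,-3,80,0,0,3,0,28,-3,120,0,0,3,0,28,-3,150,0,0,3,0,28,-3,150,0,0,3,0]' 25 | tail -5
python3 -m crank '[0,0,25,0,0,0,0,0,0,40,0,0,0,0,0,0,50,0,0,0,0,0,0,50,0,0,0,120,0,0,50,0,0,0,255]' 
for i in 1 2; do python3 -m crank '[0,0,0,0,0,0,255,0,0,0,0,0,0,255,0,0,0,0,0,0,255,0,0,0,0,0,0,255,0,0,0,0,0,0,255]' ;done
python3 -m crank '[0,0,-15,0,0,0,255,0,0,-40,0,0,0,255,0,0,-60,0,0,0,255,0,0,-80,0,0,0,255,0,0,-80,0,0,0,255]'
```

```text
position: [0.5258, -0.3314, 0.0904]
tool_rot: [0.132, 0.991, 0.004, -0.006]
ft_force: [-1.5, 0.9, -0.3]
grip_width: 0.0867
grip_force: 0.0
time: 3.58
position: [0.5308, -0.3353, 0.0486]
tool_rot: [0.131, 0.991, -0.0, 0.001]
ft_force: [1.0, 0.6, -0.0]
grip_width: 0.0801
grip_force: 0.0
time: 4.0
position: [0.5304, -0.3352, 0.0482]
tool_rot: [0.131, 0.991, -0.0, 0.0]
ft_force: [-0.5, 0.7, 0.3]
grip_width: 0.0485
grip_force: 0.0
time: 4.42
position: [0.5301, -0.335, 0.0475]
tool_rot: [0.131, 0.991, 0.0, -0.0]
ft_force: [0.2, -0.0, 0.3]
grip_width: 0.0151
grip_force: 0.0
time: 4.83
position: [0.532, -0.3365, 0.131]
tool_rot: [0.131, 0.991, -0.002, 0.003]
ft_force: [0.9, -0.2, -3.0]
grip_width: 0.0135
grip_force: 25.0
```

```bash

python3 -m crank '[-6,24,0,0,0,0,255,-12,48,0,0,0,0,255,-18,72,0,0,0,0,255,-24,96,0,0,0,0,255,-29,117,0,0,0,0,255]' |tail -5
python3 -m crank '[-6,24,0,0,0,7,255,-12,48,0,0,0,14,255,-18,72,0,0,0,21,255,-24,96,0,0,0,28,255,-29,117,0,0,0,35,255]' |tail -5
python3 -m crank '[0,0,0,0,0,7,255,0,0,0,0,0,14,255,0,0,0,0,0,21,255,0,0,0,0,0,28,255,0,0,0,0,0,35,255]' |tail -5
python3 -m crank '[0,0,0,0,0,5,255,0,0,0,0,0,5,255,0,0,0,0,0,5,255,0,0,0,0,0,5,255,0,0,0,0,0,5,255]'
python3 - <<'E'
from h import *
p,K,E,T=wrist();cv2.imwrite("pics/w2.png",p[:,:,::-1]);print(T.round(4));s=robot.camera("scene")["pixels"];cv2.imwrite("pics/s2.png",cv2.resize(s[150:410,180:520,::-1],None,fx=2.2,fy=2.2))
E
```

```text
position: [0.5883, -0.2277, 0.1256]
tool_rot: [0.131, 0.991, 0.001, -0.001]
ft_force: [-0.1, -0.9, -3.3]
grip_width: 0.0134
grip_force: 25.0
position: [0.6467, -0.1222, 0.1254]
tool_rot: [0.426, 0.905, 0.0, -0.002]
ft_force: [0.1, 0.3, -2.3]
grip_width: 0.0133
grip_force: 25.0
position: [0.646, -0.1236, 0.1253]
tool_rot: [0.678, 0.735, -0.001, -0.002]
ft_force: [0.2, 0.5, -3.1]
grip_width: 0.0132
grip_force: 25.0
time: 6.5
position: [0.6468, -0.1241, 0.1269]
tool_rot: [0.707, 0.707, -0.0, -0.0]
ft_force: [-0.0, -0.4, -3.0]
grip_width: 0.0131
grip_force: 25.0
[[ 3.000e-04  1.000e+00 -9.000e-04  6.468e-01]
 [ 1.000e+00 -3.000e-04  3.000e-04 -1.241e-01]
 [ 3.000e-04 -9.000e-04 -1.000e+00  1.269e-01]
 [ 0.000e+00  0.000e+00  0.000e+00  1.000e+00]]
```

View pics/s2.png

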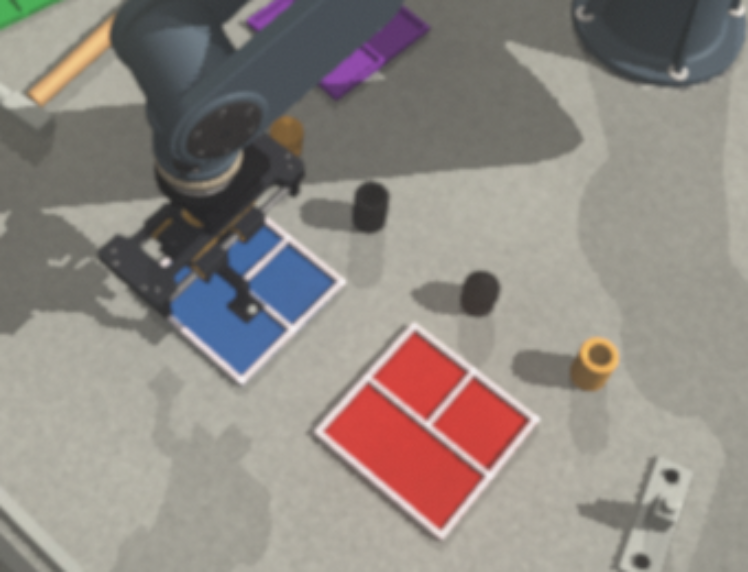

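The pull hangs level over the blue tray, lengthwise along the long pocket. Lowering it.

```bash

python3 -m crank '[0,0,20,0,0,0,255,0,0,40,0,0,0,255,0,0,55,0,0,0,255,0,0,62,0,0,0,255,0,0,66,0,0,0,255]'
python3 -m crank '[0,0,2,0,0,0,255,0,0,4,0,0,0,255,0,0,6,0,0,0,255,0,0,8,0,0,0,255,0,0,8,0,0,0,255]' 
```

```text
time: 7.02
position: [0.6464, -0.124, 0.0603]
tool_rot: [0.708, 0.707, -0.0, -0.001]
ft_force: [-0.6, -0.2, -1.8]
grip_width: 0.0135
grip_force: 25.0
time: 7.43
position: [0.6473, -0.1242, 0.0538]
tool_rot: [0.708, 0.707, 0.0, 0.0]
ft_force: [-0.4, 0.4, -1.9]
grip_width: 0.0131
grip_force: 25.0
```

```bash

python3 -m crank '[0,0,0.5,0,0,0,255,0,0,1,0,0,0,255,0,0,1.5,0,0,0,255,0,0,2,0,0,0,255,0,0,2,0,0,0,255]'
python3 -m crank '[0,0,0,0,0,0,180,0,0,0,0,0,0,140,0,0,0,0,0,0,120,0,0,0,0,0,0,120,0,0,0,0,0,0,120]' 
python3 -m crank '[0,0,-15,0,0,0,120,0,0,-40,0,0,0,120,0,0,-80,0,0,0,120,0,0,-120,0,0,0,60,0,0,-120,0,0,0,0]' 
```

```text
time: 7.85
position: [0.6473, -0.1243, 0.0519]
tool_rot: [0.708, 0.707, 0.0, 0.0]
ft_force: [0.5, -0.9, -1.9]
grip_width: 0.013
grip_force: 25.0
time: 8.27
position: [0.6472, -0.1242, 0.0517]
tool_rot: [0.708, 0.707, 0.0, 0.0]
ft_force: [-0.5, -0.1, -0.4]
grip_width: 0.0387
grip_force: 0.0
time: 8.68
position: [0.6522, -0.1258, 0.1804]
tool_rot: [0.708, 0.707, 0.004, 0.008]
ft_force: [1.3, -0.5, 1.5]
grip_width: 0.0529
grip_force: 0.0
```

```bash

python3 -m crank '[16,-20,-15,0,0,0,0,32,-40,-30,0,0,0,0,48,-60,-45,0,0,0,0,64,-80,-60,0,0,0,0,80,-100,-75,0,0,0,0]' |tail -5
python3 -m crank '[20,-25,0,0,0,0,0,40,-50,0,0,0,0,0,60,-75,0,0,0,0,0,80,-99,0,0,0,0,0,80,-99,0,0,0,0,0]' |tail -5
python3 -m crank '[0,0,0,0,0,0,0,0,0,0,0,0,0,0,0,0,0,0,0,0,0,0,0,0,0,0,0,0,0,0,0,0,0,0,0]' |tail -5
python3 - <<'E'
from h import *
p,K,E,T=wrist();cv2.imwrite("pics/w3.png",p[:,:,::-1]);np.savez("w3.npz",p=p,K=K,E=E,T=T);print(T.round(4))
t=robot.camera("top")["pixels"][:,:,::-1]
a=cv2.resize(p[:310,:,::-1],None,fx=1,fy=1);b=cv2.resize(t[150:240,160:360],None,fx=3,fy=3)
cv2.imwrite("pics/v3.png",np.vstack([a,np.pad(b,((0,0),(0,40),(0,0)))]))
E
```

```text
position: [0.5461, -0.0433, 0.2471]
tool_rot: [0.708, 0.706, 0.0, 0.0]
ft_force: [1.4, 0.0, -0.2]
grip_width: 0.0831
grip_force: 0.0
position: [0.4417, 0.0395, 0.246]
tool_rot: [0.707, 0.708, -0.002, -0.003]
ft_force: [-0.4, 0.4, 0.8]
grip_width: 0.087
grip_force: 0.0
position: [0.4493, 0.0355, 0.2465]
tool_rot: [0.708, 0.706, 0.0, 0.0]
ft_force: [0.1, -0.2, -0.3]
grip_width: 0.087
grip_force: 0.0
[[ 2.500e-03  1.000e+00  5.000e-04  4.493e-01]
 [ 1.000e+00 -2.500e-03 -1.000e-04  3.550e-02]
 [-1.000e-04  5.000e-04 -1.000e+00  2.465e-01]
 [ 0.000e+00  0.000e+00  0.000e+00  1.000e+00]]
```

View pics/v3.png

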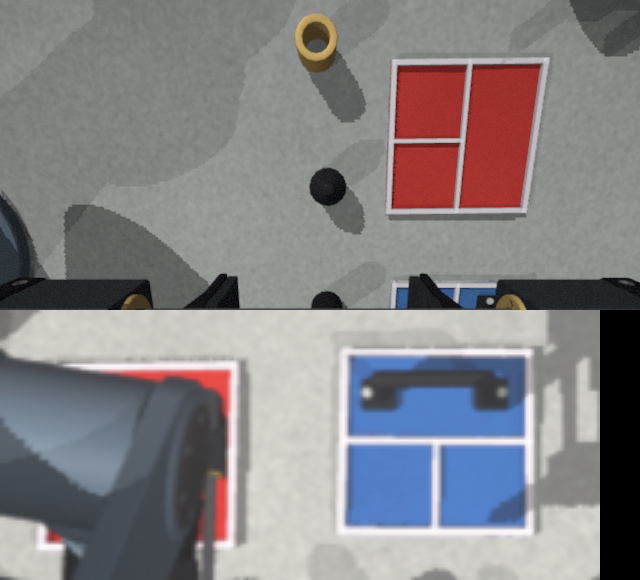

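The pull stands in the blue long pocket. The wrist view shows the black finial (327,187), the brass collar with its bore at (316,38) and the red tray.

```bash
python3 - <<'E'
from h import *
d=np.load("w3.npz");p,K,E,T=[d[k] for k in"pKET"]
m=(p[160:215,300:355].max(2)<45).astype(np.uint8);k,l,st,ce=cv2.connectedComponentsWithStats(m);i=1+st[1:,4].argmax()
c=ce[i]+[300,160];print(st[i],c);w=cast(K,E,c,.030)[0];print("black finial",w.round(4),rows(T,[w[0],w[1],.033]))
h=cv2.cvtColor(p,cv2.COLOR_RGB2HSV)
m=cv2.inRange(h[:90,280:350],(10,110,60),(30,255,255));cs,hi=cv2.findContours(m,cv2.RETR_CCOMP,1)
for q,z in zip(cs,hi[0]):
  if cv2.contourArea(q)>150:
    (x,y),ax,an=cv2.fitEllipse(q);print("collar","hole" if z[3]>=0 else "outer",x+280,y,ax,cast(K,E,(x+280,y),.05).round(4), cv2.boundingRect(q))
mm=cv2.inRange(h,(0,150,60),(8,255,255))|cv2.inRange(h,(172,150,60),(180,255,255));k,l,st,ce=cv2.connectedComponentsWithStats(mm)
for i in range(1,k):
  if st[i,4]>800:
    q=max(cv2.findContours((l==i).astype(np.uint8),0,1)[0],key=cv2.contourArea);b=cv2.approxPolyDP(q,8,True)[:,0];w=cast(K,E,b,.004);print(st[i],w.mean(0).round(4),w[:,:2].round(3).tolist())
E
```

```text
[  10    9   36   36 1005] [327.59004975 186.59900498]
black finial [0.4546 0.0693 0.03  ] [ 33.8   5.2 213.5]
collar outer 316.1710205078125 41.95576095581055 (40.479469299316406, 57.83610153198242) [[0.4442 0.1971 0.05  ]] (15, 14, 42, 58)
collar hole 316.4228515625 45.40715026855469 (14.999615669250488, 22.412946701049805) [[0.4444 0.1944 0.05  ]] (25, 38, 24, 16)
[ 460   65   80  142 8995] [0.6359 0.1159 0.004 ] [[0.602, 0.187], [0.604, 0.044], [0.67, 0.044], [0.668, 0.188]]
[ 395   66   71   72 4751] [0.5603 0.1529 0.004 ] [[0.527, 0.187], [0.527, 0.119], [0.594, 0.118], [0.594, 0.187]]
[ 392  143   67   65 4017] [0.5609 0.0776 0.004 ] [[0.594, 0.112], [0.527, 0.111], [0.527, 0.043], [0.595, 0.043]]
```

```bash

python3 -m crank '[34,4,30,0,0,0,0,34,4,70,0,0,0,0,34,4,110,0,0,0,0,34,4,145,0,0,0,0,34,4,145,0,0,0,0]' 25 | tail -5
python3 -m crank '[0,0,25,0,0,0,0,0,0,50,0,0,0,0,0,0,62,0,0,0,0,0,0,68,0,0,0,50,0,0,68,0,0,0,160]' | tail -5
for i in 1 2; do python3 -m crank '[0,0,0,0,0,0,255,0,0,0,0,0,0,255,0,0,0,0,0,0,255,0,0,0,0,0,0,255,0,0,0,0,0,0,255]' | tail -5;done
python3 -m crank '[0,0,-15,0,0,0,255,0,0,-40,0,0,0,255,0,0,-60,0,0,0,255,0,0,-80,0,0,0,255,0,0,-80,0,0,0,255]'
```

```text
position: [0.4483, 0.0703, 0.0953]
tool_rot: [0.708, 0.706, -0.005, -0.006]
ft_force: [-1.7, 0.7, -0.1]
grip_width: 0.0872
grip_force: 0.0
position: [0.453, 0.0699, 0.0339]
tool_rot: [0.708, 0.706, 0.0, 0.0]
ft_force: [-0.7, -0.8, -0.0]
grip_width: 0.0799
grip_force: 0.0
position: [0.4528, 0.0701, 0.0343]
tool_rot: [0.708, 0.707, 0.0, 0.001]
ft_force: [0.3, 0.2, 0.3]
grip_width: 0.0485
grip_force: 0.0
position: [0.453, 0.0701, 0.0339]
tool_rot: [0.708, 0.707, 0.001, 0.001]
ft_force: [1.0, 0.3, 4.9]
grip_width: 0.0367
grip_force: 25.0
time: 12.12
position: [0.4534, 0.0701, 0.1158]
tool_rot: [0.708, 0.707, 0.001, 0.002]
ft_force: [0.8, -0.3, -0.6]
grip_width: 0.0367
grip_force: 25.0
```

```bash

python3 -m crank '[-27,20,0,0,0,0,255,-57,44,0,0,0,0,255,-90,69,0,0,0,0,255,-122,93,0,0,0,0,255,-155,118,0,0,0,0,255]' | tail -5
python3 -m crank '[0,0,0,0,0,0,255,0,0,0,0,0,0,255,0,0,0,0,0,0,255,0,0,0,0,0,0,255,0,0,0,0,0,0,255]' 
python3 - <<'E'
from h import *
s=robot.camera("scene")["pixels"];cv2.imwrite("pics/s4.png",cv2.resize(s[180:340,200:420,::-1],None,fx=3,fy=3,interpolation=2))
E
```

```text
position: [0.5696, -0.0861, 0.1119]
tool_rot: [0.708, 0.707, -0.001, -0.002]
ft_force: [0.8, 0.5, -1.8]
grip_width: 0.0365
grip_force: 25.0
time: 12.95
position: [0.5685, -0.0835, 0.1128]
tool_rot: [0.707, 0.707, -0.001, -0.001]
ft_force: [0.4, -0.7, -1.1]
grip_width: 0.0368
grip_force: 25.0
```

View pics/s4.png

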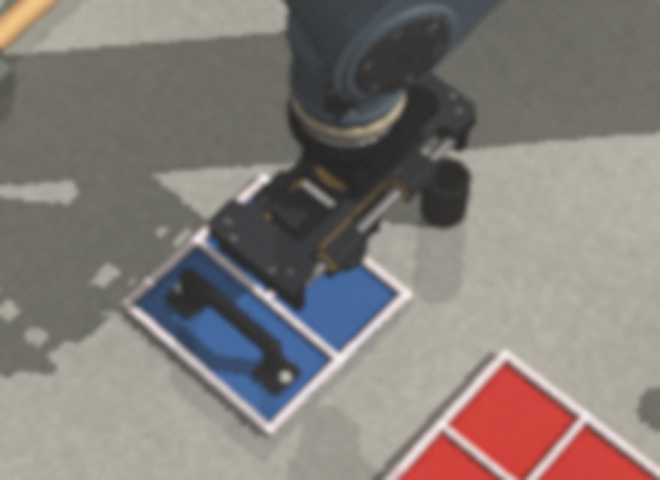

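Pull upright and parallel to the pocket; the gripper is over the +y small pocket of the blue tray with the finial between the fingers (hidden), and the force reading shows it's held.

```bash

python3 -m crank '[-3,3,20,0,0,0,255,-3,3,40,0,0,0,255,-3,3,55,0,0,0,255,-3,3,64,0,0,0,255,-3,3,68,0,0,0,255]' | tail -5
python3 -m crank '[0,0,1,0,0,0,255,0,0,2,0,0,0,255,0,0,4,0,0,0,255,0,0,5,0,0,0,255,0,0,5,0,0,0,255]' 
```

```text
position: [0.572, -0.087, 0.0442]
tool_rot: [0.707, 0.707, -0.001, -0.001]
ft_force: [0.1, -0.1, -2.4]
grip_width: 0.0365
grip_force: 25.0
time: 13.83
position: [0.5734, -0.0881, 0.041]
tool_rot: [0.708, 0.707, 0.0, 0.0]
ft_force: [0.5, 0.0, -1.9]
grip_width: 0.0366
grip_force: 25.0
```

```bash

python3 -m crank '[0,0,0.5,0,0,0,255,0,0,1,0,0,0,255,0,0,1.5,0,0,0,255,0,0,2,0,0,0,255,0,0,2.5,0,0,0,255]' |tail -5
python3 -m crank '[0,0,0,0,0,0,140,0,0,0,0,0,0,100,0,0,0,0,0,0,100,0,0,0,0,0,0,100,0,0,0,0,0,0,100]' |tail -5
python3 -m crank '[0,0,-15,0,0,0,100,0,0,-40,0,0,0,100,0,0,-80,0,0,0,100,0,0,-100,0,0,0,100,0,0,-100,0,0,0,60]'
```

```text
position: [0.5732, -0.0881, 0.038]
tool_rot: [0.708, 0.707, 0.0, 0.0]
ft_force: [0.0, 0.4, -0.8]
grip_width: 0.0365
grip_force: 25.0
position: [0.5732, -0.0881, 0.0382]
tool_rot: [0.708, 0.707, 0.0, 0.0]
ft_force: [0.2, 0.5, -0.2]
grip_width: 0.0517
grip_force: 0.0
time: 15.08
position: [0.5763, -0.089, 0.143]
tool_rot: [0.708, 0.707, 0.002, 0.005]
ft_force: [1.0, -0.6, 0.1]
grip_width: 0.0552
grip_force: 0.0
```

```bash

python3 -m crank '[26,-13,-20,0,0,0,0,52,-26,-40,0,0,0,0,79,-39,-60,0,0,0,0,105,-52,-80,0,0,0,0,132,-64,-110,0,0,0,0]' |tail -5
python3 -m crank '[33,-16,0,0,0,0,0,66,-32,0,0,0,0,0,100,-48,0,0,0,0,0,132,-65,0,0,0,0,0,132,-65,0,0,0,0,0]' |tail -5
python3 -m crank '[0,0,0,0,0,0,0,0,0,0,0,0,0,0,0,0,0,0,0,0,0,0,0,0,0,0,0,0,0,0,0,0,0,0,0]' |tail -5
cat > m.py <<'E'
from h import *
import sys
p,K,E,T=wrist();n=sys.argv[1];np.savez(n+".npz",p=p,K=K,E=E,T=T);print(T.round(4)[:3])
t=robot.camera("top")["pixels"][:,:,::-1]
a=p[:310,:,::-1];b=cv2.resize(t[150:245,90:303+90],None,fx=2.1,fy=2.1)[:,:640]
cv2.imwrite(f"pics/v{n}.png",np.vstack([a,np.pad(b,((0,0),(0,640-b.shape[1]),(0,0)))]))
h=cv2.cvtColor(p,cv2.COLOR_RGB2HSV);m=cv2.inRange(h[:300],(10,110,60),(30,255,255));cs,hi=cv2.findContours(m,cv2.RETR_CCOMP,1)
for q,z in zip(cs,hi[0]):
  if cv2.contourArea(q)>150:
    (x,y),r=cv2.minEnclosingCircle(q);print("hole" if z[3]>=0 else "outer",cv2.boundingRect(q),[cast(K,E,(x,y),zz)[0].round(4).tolist() for zz in(.03,.05)])
E
python3 m.py 5
```

```text
position: [0.5067, 0.0449, 0.2463]
tool_rot: [0.708, 0.706, -0.002, -0.002]
ft_force: [1.3, 0.1, 0.0]
grip_width: 0.083
grip_force: 0.0
position: [0.4398, 0.1801, 0.2469]
tool_rot: [0.706, 0.709, -0.001, -0.002]
ft_force: [0.2, 0.1, 0.0]
grip_width: 0.0869
grip_force: 0.0
position: [0.4453, 0.1748, 0.2475]
tool_rot: [0.708, 0.706, -0.0, 0.0]
ft_force: [0.2, 0.4, -0.1]
grip_width: 0.0869
grip_force: 0.0
[[ 3.600e-03  1.000e+00 -1.000e-04  4.453e-01]
 [ 1.000e+00 -3.600e-03 -1.000e-04  1.748e-01]
 [-1.000e-04 -1.000e-04 -1.000e+00  2.475e-01]]
outer (303, 175, 38, 40) [[0.4438, 0.2005, 0.03], [0.4439, 0.2032, 0.05]]
hole (310, 184, 24, 19) [[0.4442, 0.2029, 0.03], [0.4444, 0.2055, 0.05]]
```

View pics/v5.png

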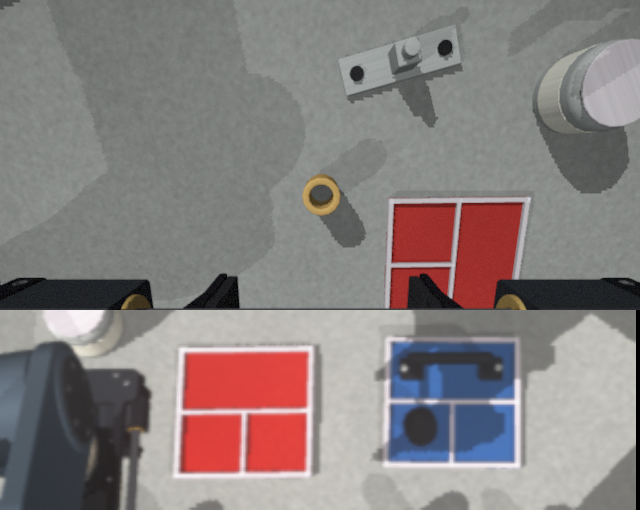

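The black finial stands in the blue +y small pocket. The brass collar ring is at (321,195), and the pintle's holes are at (357,73) and (445,47) with its boss near (406,55). Picking the collar.

```bash

python3 -m crank '[27,-1,30,0,0,0,0,27,-1,70,0,0,0,0,27,-1,110,0,0,0,0,27,-1,145,0,0,0,0,27,-1,145,0,0,0,0]' 25 | tail -5
python3 -m crank '[0,0,25,0,0,0,0,0,0,50,0,0,0,0,0,0,62,0,0,0,0,0,0,69,0,0,0,50,0,0,69,0,0,0,160]' | tail -5
for i in 1 2; do python3 -m crank '[0,0,0,0,0,0,255,0,0,0,0,0,0,255,0,0,0,0,0,0,255,0,0,0,0,0,0,255,0,0,0,0,0,0,255]' | tail -5;done
python3 -m crank '[0,0,-15,0,0,0,255,0,0,-40,0,0,0,255,0,0,-60,0,0,0,255,0,0,-80,0,0,0,255,0,0,-80,0,0,0,255]'
python3 - <<'E'
from h import *
d=np.load("5.npz");p,K,E,T=[d[k] for k in"pKET"]
g=p.max(2);m=(g[20:110,330:470]<45).astype(np.uint8);k,l,st,ce=cv2.connectedComponentsWithStats(m)
for i in range(1,k):
  if st[i,4]>60:print(st[i],ce[i]+[330,20],cast(K,E,ce[i]+[330,20],.006).round(4))
E
```

```text
position: [0.4396, 0.2015, 0.0966]
tool_rot: [0.708, 0.706, -0.006, -0.004]
ft_force: [-0.3, -0.4, -0.9]
grip_width: 0.0872
grip_force: 0.0
position: [0.4443, 0.2027, 0.034]
tool_rot: [0.708, 0.706, -0.0, 0.0]
ft_force: [0.5, 0.1, -1.0]
grip_width: 0.0802
grip_force: 0.0
position: [0.4441, 0.203, 0.0345]
tool_rot: [0.708, 0.707, 0.001, 0.0]
ft_force: [-0.9, 0.5, 0.6]
grip_width: 0.0483
grip_force: 0.0
position: [0.4437, 0.2029, 0.034]
tool_rot: [0.708, 0.707, 0.0, 0.0]
ft_force: [-0.8, -0.0, 5.3]
grip_width: 0.0382
grip_force: 25.0
time: 18.52
position: [0.4454, 0.2033, 0.1162]
tool_rot: [0.708, 0.707, 0.002, 0.002]
ft_force: [0.2, -0.1, -1.5]
grip_width: 0.0379
grip_force: 25.0
[108  20  14  15 158] [444.74050633  47.23417722] [[0.5675 0.3432 0.006 ]]
[ 21  47  12  14 129] [356.50387597  73.26356589] [[0.4802 0.3199 0.006 ]]
```

```bash

python3 -m crank '[-30,11,-15,0,0,0,255,-65,23,-30,0,0,0,255,-103,36,-30,0,0,0,255,-141,49,-30,0,0,0,255,-180,63,-30,0,0,0,255]' |tail -5
python3 -m crank '[-38,13,0,0,0,0,255,-76,26,0,0,0,0,255,-114,39,0,0,0,0,255,-152,52,0,0,0,0,255,-182,63,0,0,0,0,255]' |tail -5
python3 -m crank '[0,0,0,0,0,0,255,0,0,0,0,0,0,255,0,0,0,0,0,0,255,0,0,0,0,0,0,255,0,0,0,0,0,0,255]' 
```

```text
position: [0.5059, 0.0214, 0.1427]
tool_rot: [0.707, 0.707, -0.0, -0.001]
ft_force: [1.6, 0.7, -2.8]
grip_width: 0.0382
grip_force: 25.0
position: [0.5692, -0.1624, 0.1419]
tool_rot: [0.708, 0.706, -0.0, -0.0]
ft_force: [0.8, 1.3, -2.5]
grip_width: 0.0384
grip_force: 25.0
time: 19.77
position: [0.5682, -0.1576, 0.143]
tool_rot: [0.707, 0.707, -0.0, -0.001]
ft_force: [-0.2, 0.4, -2.9]
grip_width: 0.0384
grip_force: 25.0
```

```bash

python3 -m crank '[-4,3,25,0,0,0,255,-4,3,55,0,0,0,255,-4,3,80,0,0,0,255,-4,3,92,0,0,0,255,-4,3,98,0,0,0,255]' | tail -5
python3 -m crank '[0,0,1,0,0,0,255,0,0,2,0,0,0,255,0,0,4,0,0,0,255,0,0,5,0,0,0,255,0,0,5,0,0,0,255]' | tail -5
python3 -m crank '[0,0,0.5,0,0,0,255,0,0,1,0,0,0,255,0,0,1.5,0,0,0,255,0,0,2,0,0,0,255,0,0,2,0,0,0,255]' |tail -5
```

```text
position: [0.5708, -0.1617, 0.0438]
tool_rot: [0.707, 0.707, -0.001, -0.002]
ft_force: [0.3, 0.0, -2.6]
grip_width: 0.0383
grip_force: 25.0
position: [0.5727, -0.1636, 0.0417]
tool_rot: [0.708, 0.707, 0.0, 0.001]
ft_force: [-0.2, 0.5, -3.0]
grip_width: 0.0379
grip_force: 25.0
position: [0.5721, -0.1633, 0.0387]
tool_rot: [0.708, 0.707, -0.0, -0.0]
ft_force: [-0.5, -0.2, -1.9]
grip_width: 0.0381
grip_force: 25.0
```

```bash

python3 -m crank '[0,0,0.5,0,0,0,255,0,0,0.5,0,0,0,140,0,0,0.5,0,0,0,100,0,0,0.5,0,0,0,100,0,0,0.5,0,0,0,100]' |tail -5
python3 -m crank '[0,0,-15,0,0,0,100,0,0,-40,0,0,0,100,0,0,-80,0,0,0,100,0,0,-120,0,0,0,100,0,0,-120,0,0,0,60]' |tail -5
python3 -m crank '[31,-3,-18,0,0,0,0,62,-6,-36,0,0,0,0,93,-9,-54,0,0,0,0,124,-12,-72,0,0,0,0,158,-16,-95,0,0,0,0]' |tail -5
for i in 1 2; do python3 -m crank '[31,-3,0,0,0,0,0,62,-6,0,0,0,0,0,93,-9,0,0,0,0,0,124,-12,0,0,0,0,0,158,-16,0,0,0,0,0]' |tail -5;done
python3 -m crank '[0,0,0,0,0,0,0,0,0,0,0,0,0,0,0,0,0,0,0,0,0,0,0,0,0,0,0,0,0,0,0,0,0,0,0]' |tail -5
python3 m.py 6
python3 - <<'E'
from h import *
d=np.load("6.npz");p,K,E,T=[d[k] for k in"pKET"]
g=p.max(2);m=(g[120:270,240:440]<45).astype(np.uint8);k,l,st,ce=cv2.connectedComponentsWithStats(m)
for i in range(1,k):
  if st[i,4]>60:print(st[i],ce[i]+[240,120],cast(K,E,ce[i]+[240,120],.006).round(4))
E
```

```text
position: [0.5725, -0.1635, 0.0385]
tool_rot: [0.708, 0.707, 0.0, 0.0]
ft_force: [-0.0, 0.1, -0.6]
grip_width: 0.0499
grip_force: 0.0
position: [0.5768, -0.1654, 0.1661]
tool_rot: [0.708, 0.707, 0.003, 0.007]
ft_force: [1.0, 0.2, -0.0]
grip_width: 0.0548
grip_force: 0.0
position: [0.5556, -0.0043, 0.2535]
tool_rot: [0.708, 0.706, -0.0, -0.0]
ft_force: [1.4, -0.3, -0.7]
grip_width: 0.0834
grip_force: 0.0
position: [0.5405, 0.1539, 0.2536]
tool_rot: [0.708, 0.706, 0.0, 0.0]
ft_force: [0.3, -0.1, 0.2]
grip_width: 0.0869
grip_force: 0.0
position: [0.5246, 0.3119, 0.2533]
tool_rot: [0.708, 0.706, 0.0, 0.0]
ft_force: [0.6, 0.0, 0.5]
grip_width: 0.0871
grip_force: 0.0
position: [0.5252, 0.3094, 0.2532]
tool_rot: [0.708, 0.706, -0.0, 0.0]
ft_force: [-0.1, -0.4, 0.4]
grip_width: 0.087
grip_force: 0.0
[[ 3.400e-03  1.000e+00 -2.000e-04  5.252e-01]
 [ 1.000e+00 -3.400e-03 -4.000e-04  3.094e-01]
 [-4.000e-04 -2.000e-04 -1.000e+00  2.532e-01]]
[115  59  11  11  98] [360.05102041 183.93877551] [[0.5671 0.3425 0.006 ]]
[38 80 11 11 96] [282.86458333 204.76041667] [[0.48   0.3193 0.006 ]]
```

View pics/v6.png

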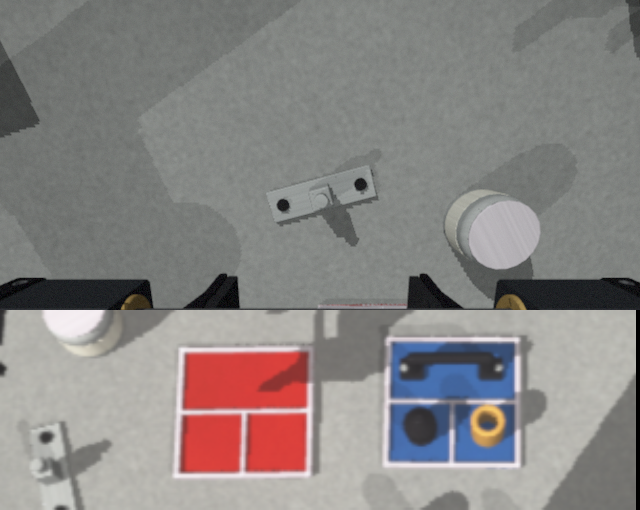

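The collar stands in the blue -y pocket. The pintle's hole centres at (283,205) and (360,184) give a centre of (0.5236,0.331) and a 14.9° yaw. The hole spacing is 90 mm, which fits the 120 mm plate. Turning 75° and descending.

```bash

python3 -m crank '[22,-2,0,0,0,7,0,22,-2,0,0,0,14,0,22,-2,0,0,0,21,0,22,-2,0,0,0,28,0,22,-2,0,0,0,35,0]' 30|tail -5
python3 -m crank '[0,0,20,0,0,7,0,0,0,40,0,0,14,0,0,0,60,0,0,21,0,0,0,80,0,0,28,0,0,0,100,0,0,35,0]' |tail -5
python3 -m crank '[0,0,20,0,0,5,0,0,0,40,0,0,5,0,0,0,60,0,0,5,0,0,0,70,0,0,5,0,0,0,70,0,0,5,0]' |tail -5
python3 -m crank '[0,0,0,0,0,0,0,0,0,0,0,0,0,0,0,0,0,0,0,0,0,0,0,0,0,0,0,0,0,0,0,0,0,0,0]'
python3 -c "
from h import *
o=robot.get_obs();T=np.eye(4);T[:3,:3]=R.from_quat(o['tool_rot']).as_matrix();T[:3,3]=o['position'];print(rows(T,[.5236,.331,.036]),np.degrees(np.arctan2(T[1,0],T[0,0])))"
```

```text
position: [0.5232, 0.3321, 0.2533]
tool_rot: [0.889, 0.458, -0.0, 0.0]
ft_force: [0.0, 0.6, -0.4]
grip_width: 0.0867
grip_force: 0.0
position: [0.5233, 0.332, 0.1526]
tool_rot: [0.986, 0.169, 0.0, -0.0]
ft_force: [-0.2, 0.1, -0.0]
grip_width: 0.0872
grip_force: 0.0
position: [0.5216, 0.3314, 0.0808]
tool_rot: [0.992, 0.129, -0.003, 0.001]
ft_force: [-0.7, -0.7, 0.4]
grip_width: 0.0869
grip_force: 0.0
time: 25.28
position: [0.5234, 0.333, 0.0843]
tool_rot: [0.992, 0.13, 0.001, -0.0]
ft_force: [-0.2, 0.3, -0.2]
grip_width: 0.0868
grip_force: 0.0
[-0.4  2.  48.3] 14.912012442479842
```

```bash

python3 -m crank '[0,2,20,0,0,0,0,0,2,35,0,0,0,0,0,2,43,0,0,0,0,0,2,47,0,0,0,50,0,2,47,0,0,0,160]' | tail -5
for i in 1 2 3; do python3 -m crank '[0,0,0,0,0,0,255,0,0,0,0,0,0,255,0,0,0,0,0,0,255,0,0,0,0,0,0,255,0,0,0,0,0,0,255]' | tail -5;done
python3 -m crank '[0,0,-15,0,0,0,255,0,0,-40,0,0,0,255,0,0,-60,0,0,0,255,0,0,-80,0,0,0,255,0,0,-80,0,0,0,255]'
```

```text
position: [0.523, 0.3307, 0.0356]
tool_rot: [0.992, 0.13, -0.001, 0.0]
ft_force: [0.2, -1.1, 0.3]
grip_width: 0.0803
grip_force: 0.0
position: [0.5237, 0.3309, 0.0368]
tool_rot: [0.992, 0.13, 0.0, -0.0]
ft_force: [0.2, 0.2, -0.0]
grip_width: 0.0485
grip_force: 0.0
position: [0.5234, 0.3308, 0.0363]
tool_rot: [0.992, 0.13, -0.0, -0.0]
ft_force: [0.1, 0.3, 0.3]
grip_width: 0.0219
grip_force: 30.0
position: [0.5234, 0.3308, 0.0363]
tool_rot: [0.992, 0.13, -0.0, -0.0]
ft_force: [-0.0, -0.0, -0.4]
grip_width: 0.0219
grip_force: 30.0
time: 27.37
position: [0.5256, 0.3318, 0.1196]
tool_rot: [0.992, 0.13, 0.003, -0.001]
ft_force: [0.5, 0.4, -2.4]
grip_width: 0.0217
grip_force: 30.0
```

```bash

python3 -m crank '[5,20,0,0,0,0,255,10,44,0,0,0,0,255,16,68,0,0,0,0,255,21,92,0,0,0,0,255,27,118,0,0,0,0,255]' |tail -5
python3 -m crank '[5,24,0,0,0,-7,255,10,48,0,0,0,-14,255,16,72,0,0,0,-21,255,21,96,0,0,0,-28,255,26,118,0,0,0,-35,255]' |tail -5
python3 -m crank '[0,0,0,0,0,-7,255,0,0,0,0,0,-14,255,0,0,0,0,0,-21,255,0,0,0,0,0,-28,255,0,0,0,0,0,-35,255]' |tail -5
python3 -m crank '[0,0,0,0,0,-6,255,0,0,0,0,0,-6,255,0,0,0,0,0,-6,255,0,0,0,0,0,-6,255,0,0,0,0,0,-6,255]'
python3 -c "
from h import *
o=robot.get_obs();T=np.eye(4);T[:3,:3]=R.from_quat(o['tool_rot']).as_matrix();T[:3,3]=o['position'];print(rows(T,[.636,.116,.0403]),np.degrees(np.arctan2(T[1,0],T[0,0])))"
```

```text
position: [0.5789, 0.2228, 0.1144]
tool_rot: [0.991, 0.13, -0.002, 0.0]
ft_force: [-0.0, 0.0, -2.8]
grip_width: 0.0216
grip_force: 30.0
position: [0.6349, 0.1149, 0.1142]
tool_rot: [0.905, 0.424, -0.001, -0.0]
ft_force: [0.4, 0.4, -2.6]
grip_width: 0.0216
grip_force: 30.0
position: [0.6342, 0.1161, 0.1141]
tool_rot: [0.736, 0.677, -0.001, -0.001]
ft_force: [-0.4, -0.8, -2.3]
grip_width: 0.0218
grip_force: 30.0
time: 29.03
position: [0.635, 0.1164, 0.1156]
tool_rot: [0.702, 0.712, -0.0, -0.0]
ft_force: [-0.3, 1.1, -2.1]
grip_width: 0.0218
grip_force: 30.0
[-0.4  1.  75.3] 90.82568232541969
```

```bash

python3 -m crank '[0,1,20,0,0,0,255,0,1,40,0,0,0,255,0,1,55,0,0,0,255,0,1,63,0,0,0,255,0,1,68,0,0,0,255]' | tail -5
python3 -m crank '[0,0,1,0,0,0,255,0,0,2,0,0,0,255,0,0,4,0,0,0,255,0,0,5,0,0,0,255,0,0,5,0,0,0,255]' | tail -5
python3 -m crank '[0,0,0.5,0,0,0,255,0,0,1,0,0,0,255,0,0,1.5,0,0,0,255,0,0,2,0,0,0,255,0,0,2,0,0,0,255]' |tail -5
```

```text
position: [0.6357, 0.1164, 0.0469]
tool_rot: [0.702, 0.712, -0.001, -0.001]
ft_force: [-1.1, 1.0, -1.8]
grip_width: 0.0217
grip_force: 30.0
position: [0.6367, 0.1164, 0.0438]
tool_rot: [0.701, 0.713, 0.0, 0.0]
ft_force: [0.1, 0.2, -2.8]
grip_width: 0.0219
grip_force: 30.0
position: [0.6363, 0.1164, 0.0411]
tool_rot: [0.701, 0.713, -0.0, -0.0]
ft_force: [-0.3, -0.4, -3.0]
grip_width: 0.0216
grip_force: 30.0
```

```bash

python3 -m crank '[0,0,0.5,0,0,0,255,0,0,1,0,0,0,255,0,0,1,0,0,0,140,0,0,1,0,0,0,100,0,0,1,0,0,0,100]' |tail -5
python3 -m crank '[0,0,0,0,0,0,100,0,0,-15,0,0,0,100,0,0,-40,0,0,0,100,0,0,-80,0,0,0,100,0,0,-120,0,0,0,60]' |tail -5
for i in 1 2 3; do python3 -m crank '[-22,-12,-6,0,0,0,0,-44,-25,-12,0,0,0,0,-68,-38,-18,0,0,0,0,-91,-51,-24,0,0,0,0,-114,-64,-30,0,0,0,0]' |tail -5;done
python3 -m crank '[0,0,0,0,0,0,0,0,0,0,0,0,0,0,0,0,0,0,0,0,0,0,0,0,0,0,0,0,0,0,0,0,0,0,0]' |tail -5
python3 m.py 7
```

```text
position: [0.6369, 0.1164, 0.0407]
tool_rot: [0.701, 0.713, 0.0, 0.0]
ft_force: [0.7, -0.8, 0.1]
grip_width: 0.0344
grip_force: 0.0
position: [0.6353, 0.1163, 0.1603]
tool_rot: [0.701, 0.713, -0.001, -0.001]
ft_force: [0.7, 0.0, 1.2]
grip_width: 0.0546
grip_force: 0.0
position: [0.5735, 0.0005, 0.1909]
tool_rot: [0.701, 0.713, 0.0, 0.0]
ft_force: [-0.5, 0.2, 0.2]
grip_width: 0.0829
grip_force: 0.0
position: [0.5113, -0.1147, 0.2208]
tool_rot: [0.701, 0.713, 0.0, 0.0]
ft_force: [0.4, 0.8, 0.3]
grip_width: 0.0871
grip_force: 0.0
position: [0.4491, -0.2297, 0.2509]
tool_rot: [0.701, 0.713, 0.0, 0.0]
ft_force: [0.6, -0.6, -0.2]
grip_width: 0.0869
grip_force: 0.0
position: [0.4501, -0.2274, 0.2499]
tool_rot: [0.701, 0.713, 0.0, -0.0]
ft_force: [0.9, 0.2, 0.5]
grip_width: 0.0871
grip_force: 0.0
[[-1.750e-02  9.998e-01 -5.000e-04  4.501e-01]
 [ 9.998e-01  1.750e-02  7.000e-04 -2.274e-01]
 [ 7.000e-04 -5.000e-04 -1.000e+00  2.499e-01]]
outer (301, 179, 35, 37) [[0.4443, -0.205, 0.03], [0.4446, -0.2022, 0.05]]
outer (420, 142, 51, 39) [[0.5736, -0.1642, 0.03], [0.5666, -0.1637, 0.05]]
```

View pics/v7.png

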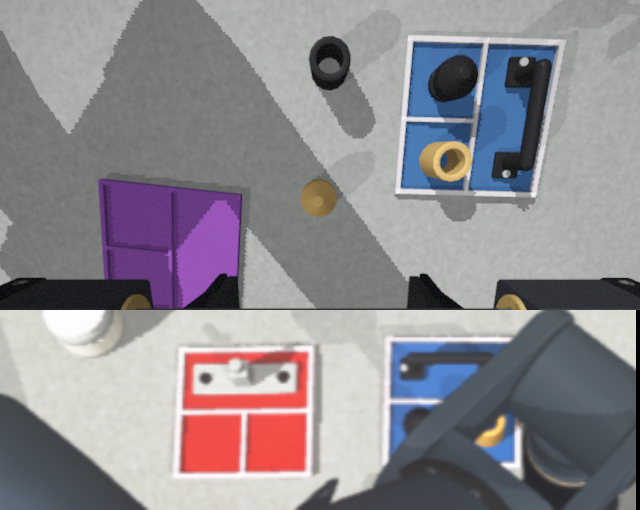

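The pintle lies in the red long pocket and the blue kit is complete. The brass finial (318,198) is a solid dome; the other brass piece, with a bore, is already in the blue tray. Picking it.

```bash

python3 -m crank '[22,-5,30,0,0,0,0,22,-5,70,0,0,0,0,22,-5,110,0,0,0,0,22,-5,145,0,0,0,0,22,-5,145,0,0,0,0]' 25 | tail -5
python3 -m crank '[0,0,25,0,0,0,0,0,0,50,0,0,0,0,0,0,65,0,0,0,0,0,0,71,0,0,0,50,0,0,71,0,0,0,160]' | tail -5
for i in 1 2; do python3 -m crank '[0,0,0,0,0,0,255,0,0,0,0,0,0,255,0,0,0,0,0,0,255,0,0,0,0,0,0,255,0,0,0,0,0,0,255]' | tail -5;done
python3 -m crank '[0,0,-15,0,0,0,255,0,0,-40,0,0,0,255,0,0,-70,0,0,0,255,0,0,-100,0,0,0,255,0,0,-110,0,0,0,255]'
```

```text
position: [0.4411, -0.2034, 0.0991]
tool_rot: [0.701, 0.713, -0.001, -0.007]
ft_force: [-0.5, 0.2, -0.4]
grip_width: 0.0869
grip_force: 0.0
position: [0.4448, -0.2066, 0.0344]
tool_rot: [0.701, 0.713, -0.0, -0.0]
ft_force: [0.2, 0.5, 1.2]
grip_width: 0.0801
grip_force: 0.0
position: [0.4449, -0.207, 0.035]
tool_rot: [0.701, 0.713, 0.0, 0.001]
ft_force: [0.9, -0.2, -0.9]
grip_width: 0.0483
grip_force: 0.0
position: [0.4446, -0.2068, 0.0345]
tool_rot: [0.701, 0.713, 0.0, 0.0]
ft_force: [0.1, 0.4, 5.3]
grip_width: 0.037
grip_force: 25.0
time: 34.97
position: [0.4455, -0.2074, 0.147]
tool_rot: [0.701, 0.713, 0.0, 0.002]
ft_force: [0.4, -0.8, -2.4]
grip_width: 0.0369
grip_force: 25.0
```

```bash

for i in 1 2; do python3 -m crank '[25,11,0,0,0,0,255,54,23,0,0,0,0,255,83,36,0,0,0,0,255,112,48,0,0,0,0,255,141,61,0,0,0,0,255]' |tail -5;done
python3 -m crank '[0,0,0,0,0,0,255,0,0,0,0,0,0,255,0,0,0,0,0,0,255,0,0,0,0,0,0,255,0,0,0,0,0,0,255]' |tail -5
python3 -c "
from h import *
o=robot.get_obs();T=np.eye(4);T[:3,:3]=R.from_quat(o['tool_rot']).as_matrix();T[:3,3]=o['position'];print(rows(T,[.5609,.0776,.0385]))"
```

```text
position: [0.5027, -0.0633, 0.1436]
tool_rot: [0.702, 0.712, -0.0, -0.001]
ft_force: [0.5, -0.6, -2.0]
grip_width: 0.0368
grip_force: 25.0
position: [0.5613, 0.0788, 0.1432]
tool_rot: [0.701, 0.713, -0.001, -0.001]
ft_force: [0.6, 0.3, -1.5]
grip_width: 0.0369
grip_force: 25.0
position: [0.5613, 0.0761, 0.1439]
tool_rot: [0.702, 0.712, -0.001, -0.0]
ft_force: [0.2, 0.1, -2.2]
grip_width: 0.0367
grip_force: 25.0
[  1.5  -0.2 105.4]
```

```bash

python3 -m crank '[1,0,25,0,0,0,255,1,0,55,0,0,0,255,1,0,80,0,0,0,255,1,0,92,0,0,0,255,1,0,98,0,0,0,255]' | tail -5
python3 -m crank '[0,0,1,0,0,0,255,0,0,2,0,0,0,255,0,0,4,0,0,0,255,0,0,5,0,0,0,255,0,0,5,0,0,0,255]' | tail -5
python3 -m crank '[0,0,0.5,0,0,0,255,0,0,1,0,0,0,255,0,0,1.5,0,0,0,255,0,0,2,0,0,0,255,0,0,2.5,0,0,0,255]' |tail -5
```

```text
position: [0.5606, 0.0773, 0.0444]
tool_rot: [0.702, 0.712, -0.001, -0.002]
ft_force: [0.0, 0.1, -2.1]
grip_width: 0.0367
grip_force: 25.0
position: [0.5625, 0.0782, 0.0421]
tool_rot: [0.701, 0.713, 0.001, 0.001]
ft_force: [0.4, 0.0, -1.7]
grip_width: 0.0368
grip_force: 25.0
position: [0.562, 0.0783, 0.0387]
tool_rot: [0.701, 0.713, 0.0, 0.0]
ft_force: [0.2, -0.0, -0.1]
grip_width: 0.0368
grip_force: 25.0
```

Weight is off at z 0.0387, so it's on the floor. Releasing, rising, and moving aside for a final look.

```bash

python3 -m crank '[0,0,0,0,0,0,140,0,0,0,0,0,0,100,0,0,0,0,0,0,100,0,0,0,0,0,0,100,0,0,0,0,0,0,100]' |tail -5
python3 -m crank '[0,0,-15,0,0,0,100,0,0,-40,0,0,0,100,0,0,-80,0,0,0,100,0,0,-120,0,0,0,100,0,0,-150,0,0,0,60]' |tail -5
python3 -m crank '[-30,-20,0,0,0,0,60,-60,-40,0,0,0,0,60,-90,-60,0,0,0,0,60,-120,-80,0,0,0,0,60,-150,-100,0,0,0,0,60]' |tail -5
for i in 1 2; do python3 -m crank '[-35,0,0,0,0,0,60,-70,0,0,0,0,0,60,-105,0,0,0,0,0,60,-140,0,0,0,0,0,60,-140,0,0,0,0,0,60]'; done
python3 - <<'E'
from h import *
t=robot.camera("top")["pixels"][:,:,::-1];s=robot.camera("scene")["pixels"][:,:,::-1]
a=cv2.resize(t[120:290,90:490],(640,272));b=cv2.resize(s[190:400,180:510],(503,320),interpolation=2)
cv2.imwrite("pics/fin.png",np.vstack([a,np.pad(b,((0,0),(0,137),(0,0)))]))
E
```

```text
position: [0.5621, 0.0782, 0.0389]
tool_rot: [0.701, 0.713, 0.0, 0.0]
ft_force: [-0.3, 0.8, 0.1]
grip_width: 0.0515
grip_force: 0.0
position: [0.5626, 0.0782, 0.1916]
tool_rot: [0.701, 0.713, 0.001, 0.001]
ft_force: [1.1, -0.3, 0.5]
grip_width: 0.055
grip_force: 0.0
position: [0.4633, -0.0743, 0.1891]
tool_rot: [0.701, 0.713, 0.0, 0.0]
ft_force: [0.1, -0.7, -0.8]
grip_width: 0.0663
grip_force: 0.0
time: 39.13
position: [0.4684, -0.2205, 0.1895]
tool_rot: [0.703, 0.711, -0.0, 0.004]
ft_force: [0.8, -1.2, -0.1]
grip_width: 0.0664
grip_force: 0.0
time: 39.55
position: [0.4699, -0.3607, 0.1894]
tool_rot: [0.703, 0.711, -0.001, 0.004]
ft_force: [1.0, -0.3, -0.0]
grip_width: 0.0668
grip_force: 0.0
```

View pics/fin.png

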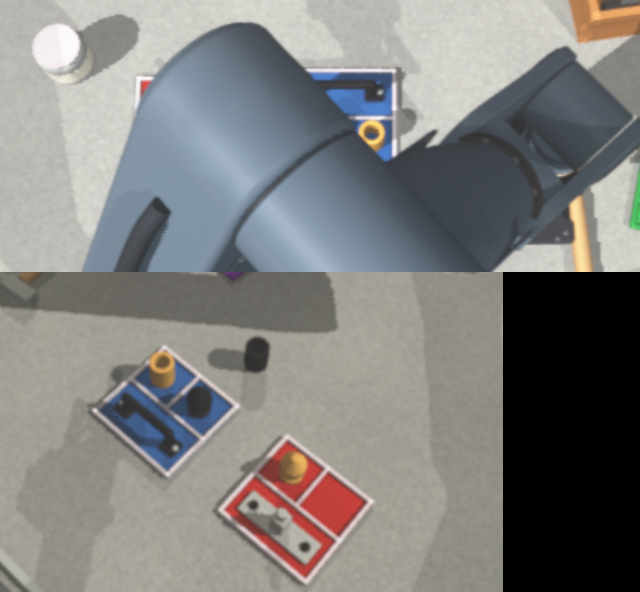

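The scene view shows all five parts upright in their pockets: blue has the pull, black finial and brass collar, red has the pintle and brass finial. The black collar, hammer and tin haven't moved, and the arm is clear. Handing in.

```bash
python3 -m crank '[0,0,0,0,0,0,60,0,0,0,0,0,0,60,0,0,0,0,0,0,60,0,0,0,0,0,0,60,0,0,0,0,0,0,60]'|head -2; python3 -c "
from rig import robot
print(robot.hand_in())"
```

```text
time: 40.07
position: [0.469, -0.3524, 0.1889]
the job is handed in; nothing more can be done
None
```

Both orders are made up and handed in at about 40 s, with all five parts upright in their pockets and the black collar, hammer and wax tin left where they were; no verdict came back at hand-in.

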